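# Fill a socket cassette and unclip it from its dock

### The arm

A 6-joint arm with a two-finger parallel gripper is mounted at the origin on the work surface. World frame = base frame: x ahead of the robot, y to its left, z up, the work surface at z = 0. Lengths are in m, angles in rad, forces in N, time in s.
With the tool pointing down it reaches from about 0.35 to 0.8 m from the base axis. Payload 7.3 kg.
Tool frame: the origin (TCP) lies on the mounting face of the last link; the fingertips stand 173 mm ahead of it and the grasp point (between the pads) lies 155 mm ahead of it; z points along the fingers, y is the line along which they close (so a half turn about z gives the same grasp; the last joint's range is limited). The gripper opens to 85 mm and grips with 20 to 120 N. Pads are 22 mm wide; open, the fingers measure 114 mm over their backs; the gripper's body (76 mm by 85 mm) begins 54 mm behind the grasp point. The pads swing forward as they close: fully open they stand 13 mm farther back than shut.
Start: joints at [-1.336, 0.342, 1.524, -0, 1.275, -0.146], TCP at [0.195, -0.487, 0.405] pointing down, gripper open.
Joint ranges: [-2.53, 2.53], [-0.77, 2.02], [0.04, 2.7], [-1, 4.14], [0.28, 2.66], [-3.11, 3.11]. Speed limits (rad/s): [2.57, 2.57, 3.14, 3.14, 3.14, 3.14].

### API

Orientations are given as [roll, pitch, yaw] about the fixed x, y, z axes, in that order (R = Rz(yaw) Ry(pitch) Rx(roll)).
In Python, from cell import arm gives the robot as it stands. The module is installed in compiled form; this text tells all that it offers.
- The arm moves only by the shell command python3 -m pendant 'ROWS'. ROWS is JSON, a list of rows, each an object of numbers: "rx", "ry", "rz": the turn, a rotation vector about the tool's x, y, z in rad; "tx", "ty", "tz": the shift along the tool's x, y, z in cm; "grip": the closure, from -1 (fully open) to 1 (shut), so that 0 is half open. In form: [{"rx": .., "ry": .., "rz": .., "tx": .., "ty": .., "tz": .., "grip": ..}, ...]. A call has 1 to 12 rows; each row shifts and turns the commanded pose from where the row before left it, along the tool's axes as they then stand; what a row does not reach is not made up. A row lasts 1/8 s, in which the tool goes at most 62.5 mm and 10.7 degrees, less where a joint would pass 70% of its speed; a pose out of reach is approached as far as the arm can. A call is refused whole if a number of a shift passes 6.25 or a number of a turn 0.188, either way. A call with a gripper value outside its range is refused whole. The fingers move at their own pace and stop on an object; the grip force is fixed at half the most. Time passes only in rows, so rows that do not move let the fingers close. It gives the time, the measured TCP pose, the force, the opening and the grip force at its end, in the units of the state.
- arm.state(): the state, without advancing time (a new reading comes with each control period).
- arm.get_image(name): name is "side" or "top"; returns a dict with "img" (384x512x3 uint8, red, green, blue), "fx", "fy", "cx", "cy" (pixels), "R" (3x3) and "t" (3): a world point X has camera coordinates R X + t. Camera axes: x right, y down, z forward; pixel columns grow to the right and rows downward; lengths in m; the calibration is good to about 2 mm. A picture is of the moment at which its call begins. There is no depth.
- arm.sign_off(): hands the job in; it is judged then, once.
The state is a dict: "time": time; "q": joint angles; "dq": joint speeds; "joint_torque": joint torques, N m; "ee_pos": TCP position; "tcp_rot": TCP orientation; "wrist_force": force on the tool from outside, world axes, zero at the start; "ft_torque": the same for the moment, N m; "finger_gap": finger opening in m; "grip_force": force on a finger pad.
Only numpy, scipy, OpenCV 4.12 (cv2) and the standard library are available. Lean on these libraries where they do the work, as an engineer would, in place of code of your own. Each camera call takes 0.05 s, during which the arm holds its last target. There are 200 camera calls.

### The job

Stand the tall narrow socket and the small black bit case upright beside each other in the empty bay of the cassette, either way round, while the cassette is still clipped in its dock, and let go of them. Then pinch the cassette's two side catches together, lift it out of the dock with both pieces in it, and finish while holding it by the pinched catches, level and still, its underside at least 12 cm above the bench. Leave everything else on the bench where it is.

Things in the scene. Friction and masses are not known exactly. Their poses are not given: they have to be found in the camera images.
- dock: The fixed dock, a plywood plate 230 x 104 x 12 mm with low wooden strips (to 22 mm above the bench) round the cassette and two dark steel keepers, one each side of the middle (at its x = 0, y = +-32 to +-51 mm, top 29 mm above the bench). Origin: centre of its underside, on the bench; x along its length, z up.
- cassette: Loose grey plastic cassette, 196 (x) x 52 (y) mm, 0.3 to 0.6 kg, clipped in the dock with 2 mm of play, underside 12 mm above the bench. Origin: centre of its underside; x towards its empty bay, y through the two catches, z up. Floor 6 mm, walls 4 mm thick, wall tops at 22 mm. Central neck 36 (x) x 30 mm, top at 78 mm, a catch either side. The -x bay is full of small fixed sockets, tops at 40 mm.
- cassette_neck (a point): Centre of the cassette's neck, 55 mm above the cassette's underside: the point midway between the two catch tabs, at a good height to pinch them. Axes as the cassette.
- cassette_bay (a point): Centre of the floor of the empty bay, 61 mm along +x from the cassette's middle. The bay is 66 (x) by 44 (y) mm inside, 16 mm deep, with no divider; the two pieces need 58 mm of its 66 mm, side by side along x. Axes as the cassette.
- catch_left (a joint): Travel of the catch on the cassette's +y side, m: 0 = sprung out (hooked under the dock's keeper), 0.009 = pinched fully in. The hook is free of the keeper from about 0.006 to 0.008, depending on the play. Spring: 3 N at rest, 7.5 N fully in; a squeeze of 25 to 40 N holds both in and carries the cassette by friction.
- catch_right (a joint): The same for the catch on the -y side.
- tab_left (a point): Middle of the grip area on the outer face of the +y catch, a flat upright steel plate 24 mm wide (x), from 4 to 70 mm above the cassette's underside; this point is 55 mm above it. The two outer faces are 56 mm apart at rest, 38 mm when pinched. Moves with the catch.
- tab_right (a point): The same on the -y catch.
- socket: Tall narrow steel socket, an upright cylinder 30 mm in diameter, 50 mm tall, about 0.11 kg, lower edge bevelled. Origin: centre of its underside; z up. Grip it in its upper half so that the fingertips stay clear of the bay's walls.
- bitcase: Small black plastic bit case, an upright block 28 (x) x 36 (y) x 50 (z) mm, about 0.09 kg, its lower edges bevelled by 3 mm. Origin: centre of its underside. It fits beside the socket with its 36 mm side across the cassette (its y along the cassette's y, either way round). Grip it across y, in its upper half.
- big_socket: Bystander: a wide short steel socket, 46 mm in diameter, 36 mm tall, too big for the cassette. Origin: centre of its underside. Leave it alone.
- screwdriver: Bystander: screwdriver lying on the bench; origin under its middle.
- wrench: Bystander: spanner 160 mm long lying on the bench; origin under its middle.
- tape: Bystander: black tape measure lying on its side, about 70 mm across, 30 mm tall; origin on its underside.
- jar: Bystander: closed jar, 60 mm in diameter, 80 mm tall; origin centre of its underside.
Not all that is in view belongs to the job. Leave any yellow look-alike of the bitcase alone. Of the things that look like the cassette, the larger one is meant.

How it is judged:
By the outcome, as a careful person would: the job done as asked, in the order asked, and still so for the second after the job is handed in, while the arm keeps its last pose, push and grip.
It also fails if it takes over 67 s, if anything falls off the work surface, if the arm or the gripper's body presses on something with over 40 N, if the wrist force passes 120 N, or if a joint passes its speed limit or range.

## Working session

There is one attempt and no reset: what is moved stays moved. The work goes in short steps, Python scripts to look and compute and a shell command to move; the robot and the scene stay as the last step left them, time stands still between calls to the robot, and variables do not carry over. Pictures are saved under pics/ and viewed, at most 12 in all, crops included, and the job is handed in when it is done.

```bash
mkdir -p pics; cat > h.py <<'E'
import numpy as np, cv2
from cell import arm
def shot(n,fn):
    d=arm.get_image(n); cv2.imwrite('pics/'+fn,d['img'][:,:,::-1]); 
    np.savez('pics/'+fn[:-4]+'.npz',**d); return d
def load(fn): return dict(np.load('pics/'+fn+'.npz'))
def ray(d,u,v,z):
    R=np.array(d['R']);t=np.array(d['t']);c=-R.T@t
    r=R.T@np.array([(u-d['cx'])/d['fx'],(v-d['cy'])/d['fy'],1]); return c+r*(z-c[2])/r[2]
def proj(d,X):
    p=np.array(d['R'])@np.array(X)+d['t']; return float(d['fx']*p[0]/p[2]+d['cx']),float(d['fy']*p[1]/p[2]+d['cy'])
E
python3 - <<'E'
from h import *
for n in('top','side'):
    d=shot(n,n+'0.png'); print(n,-np.array(d['R']).T@d['t'],d['fx'],np.round(d['R'],3))
a=np.hstack([cv2.imread('pics/top0.png')]);
s=arm.state();print(s['ee_pos'],s['tcp_rot'],s['finger_gap'],s['time'])
E
```

```text
top [ 0.36032041 -0.04329671  0.99437931] 369.5119848537815 [[-0.01  -1.    -0.002]
 [-0.976  0.01  -0.215]
 [ 0.215 -0.001 -0.977]]
side [0.04888385 0.62015814 0.86570792] 429.05333325442297 [[-0.79  -0.613  0.017]
 [-0.439  0.547 -0.713]
 [ 0.428 -0.57  -0.701]]
[ 0.19512343 -0.48727188  0.40409216] [-3.14022767e+00 -1.88742578e-04  3.80799619e-01] 0.08579602995199787 0.1
```

View pics/top0.png

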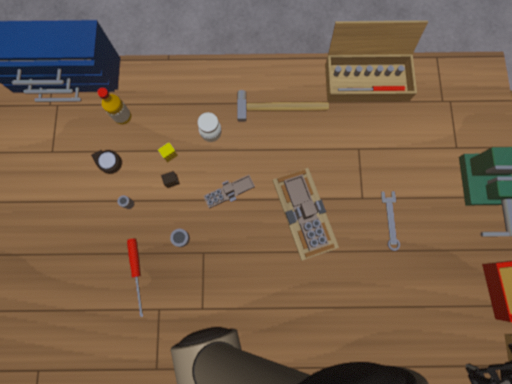

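View pics/side0.png

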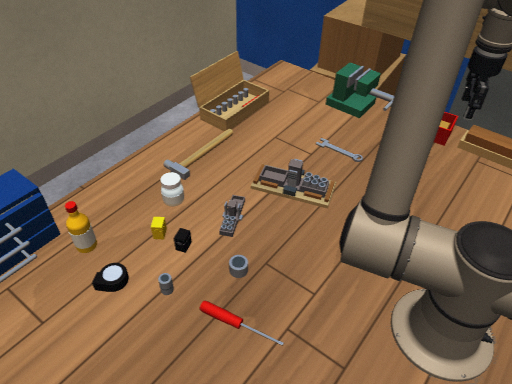

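The top view shows the socket at (124,202), the black bit case at (171,180) and the dock with cassette at (306,214), its empty bay towards the upper left. The smaller look-alike is at (230,191). I'll zoom in to measure.

```bash
python3 - <<'E'
from h import *
t=cv2.imread('pics/top0.png');s=cv2.imread('pics/side0.png')
a=cv2.resize(t[165:265,265:345],None,fx=5,fy=5,interpolation=cv2.INTER_CUBIC)
b=cv2.resize(s[150:210,245:340],None,fx=4,fy=4,interpolation=cv2.INTER_CUBIC)
c=cv2.resize(t[165:215,110:190],None,fx=4.75,fy=4.75,interpolation=cv2.INTER_CUBIC)
W=np.zeros((500,790,3),np.uint8);W[:500,:400]=a;W[:240,405:785]=b;W[245:482,405:785]=c[:237]
cv2.imwrite('pics/z1.png',W)
E
```

```text
(no output)
```

View pics/z1.png

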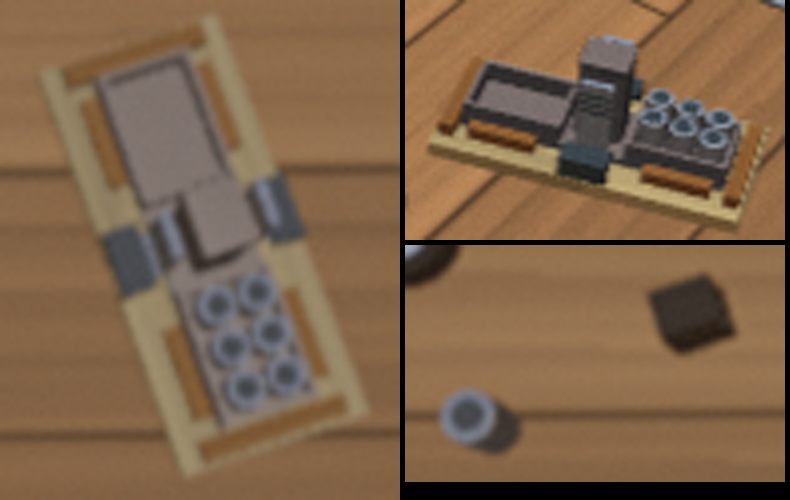

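The zoom shows the plate's corners at (42,72), (212,14), (368,410), (187,476). The cassette bay rim starts at (98,80)–(187,52). The socket's top ring is near (468,417) and the bit case top near (688,308).

```bash
python3 - <<'E'
from h import *
d=load('top0');s=load('side0')
P=np.array([ray(d,265+x/5-.4,165+y/5-.4,.012)[:2] for x,y in[(42,72),(212,14),(368,410),(187,476)]])
print('dock',P.mean(0),[np.linalg.norm(P[i]-P[i-1]).round(4) for i in range(4)])
ax=(P[0]+P[1]-P[2]-P[3])/2; print('yaw x',np.degrees(np.arctan2(ax[1],ax[0])))
# floor of bay, inner: (z=.018)
for x,y,z in[(98,80,.034),(187,52,.034),(462+0,0,0)][:2]: print('bayrim',ray(d,265+x/5-.4,165+y/5-.4,z)[:2])
# keepers top z=.029 
for x,y in[(130,260),(285,207)]: print('keeper',ray(d,265+x/5-.4,165+y/5-.4,.029)[:2])
# neck top
N=[(182,198),(240,177),(262,228),(203,258)]
print('neck',np.mean([ray(d,265+x/5-.4,165+y/5-.4,.09)[:2] for x,y in N],0))
print('sock',ray(d,110+(468-405)/4.75-.4,165+(417-245)/4.75-.4,.05))
for n,I,box in(('top',d,(155,168,185,192)),('side',s,(168,222,198,256))):
    g=I['img'].astype(int);x0,y0,x1,y1=box
    m=(g[y0:y1,x0:x1].max(2)<75).astype(np.uint8)
    nn,l,st,c=cv2.connectedComponentsWithStats(m);k=1+st[1:,4].argmax()
    pts=np.argwhere(l==k)[:,::-1]+[x0,y0]
    h=cv2.convexHull(pts.astype(np.int32));q=cv2.approxPolyDP(h,1.5,True)[:,0]
    print(n,st[k],c[k]+[x0,y0],q.tolist())
sd=s['img'];
for n,I,box in(('top',d,(155,168,185,192)),('side',s,(168,222,198,256))):
    x0,y0,x1,y1=box; print(n);print('\n'.join(' '.join('%3d'%v for v in r) for r in I['img'][y0:y1,x0:x1].max(2)))
E
```

```text
dock [ 0.5140705  -0.18151846] [np.float64(0.2296), np.float64(0.0998), np.float64(0.2292), np.float64(0.1021)]
yaw x 18.307462873559142
bayrim [ 0.59672367 -0.12687527]
bayrim [ 0.61168907 -0.17509346]
keeper [ 0.50019146 -0.141393  ]
keeper [ 0.52762029 -0.22440403]
neck [ 0.51328973 -0.1814053 ]
sock [0.54315489 0.29572969 0.05      ]
top [  7   4  17  16 183] [169.95081967 179.24043716] [[178, 183], [168, 187], [165, 185], [162, 175], [173, 172]]
side [  6   6  18  25 316] [182.39873418 239.72468354] [[185, 252], [176, 249], [174, 238], [180, 228], [188, 230], [190, 233], [191, 241]]
top
150 150 150 151 150 150 150 150 150 150 150 149 149 150 150 150 149 150 149 150 149 148 149 148 150 150 149 149 149 149
150 151 150 151 150 151 149 150 149 151 150 151 151 151 151 152 150 149 149 150 151 150 150 149 151 150 150 149 150 150
150 149 149 149 148 149 149 149 149 149 149 150 149 150 147 149 142 132 134 145 150 148 148 146 147 147 147 149 147 147
146 145 144 145 144 144 145 145 145 145 146 145 144 138 129 123 111  93 101 123 142 146 144 143 144 142 142 142 143 143
140 142 140 141 141 1
[... 5763 characters left out ...]
 174 176 181 151  86  40  24  13   7  11  12   8  10  33 148 170 176 176 177 181 186 186 184 183 182
167 169 173 170 176 176 182 180 181 178 176 149 134  81  22  11  15  13 106 162 174 173 179 181 188 189 188 185 179 178
169 172 173 175 176 180 185 178 178 177 181 184 184 187 189 162  82  72 147 172 177 175 179 185 187 184 182 177 176 177
171 173 174 177 180 183 183 178 176 181 182 187 186 190 189 185 172 168 175 176 178 182 188 186 186 183 181 180 176 171
175 174 181 183 182 178 177 180 183 182 184 191 188 190 183 172 172 174 177 182 183 184 185 183 180 177 179 173 175 171
178 177 180 182 179 178 179 179 186 187 191 190 189 184 170 173 175 180 181 183 185 187 184 182 179 177 172 175 175 171
```

```bash
cat >> h.py <<'E'
from scipy.spatial.transform import Rotation as Ro
def go(x,y,zg,yaw):  # grasp point target; turn first then shift
    s=arm.state(); p=np.array(s['ee_pos']); y0=s['tcp_rot'][2]
    dy=(yaw-y0+np.pi/2)%np.pi-np.pi/2; ya=y0+dy
    R=Ro.from_euler('xyz',[np.pi,0,ya]).as_matrix()
    d=R.T@(np.array([x,y,zg+.155])-p)*100
    print('rz',round(-dy,3),'t cm',d.round(2),'yaw now',round(y0,3),'q',np.round(s['q'],2),'t',s['time'])
E
python3 - <<'E'
from h import *
d=load('top0');s=load('side0')
T=[(161.6,174.8),(173,171.2),(176.6,180.6),(165.2,184.6)]
P=np.array([ray(d,u,v,.05)[:2] for u,v in T]);print('case top',P.round(4).tolist(),P.mean(0))
S=[(173,238.5),(179.5,227.6),(189.8,231.2)]
Q=np.array([ray(s,u,v,.05)[:2] for u,v in S]);print('side',Q.round(4).tolist(),'centre',(Q[0]+Q[2])/2)
for A in(P,Q):
  for i in range(len(A)-1): e=A[i+1]-A[i];print(np.linalg.norm(e).round(4),np.degrees(np.arctan2(e[1],e[0])).round(1))
# socket in side: predicted circle
c=proj(s,[.543,.2957,.05]);print(c)
g=s['img'];x,y=int(c[0]),int(c[1]);print('\n'.join(' '.join('%3d'%v for v in r) for r in (g[y-8:y+22,x-12:x+13,2].astype(int)-g[y-8:y+22,x-12:x+13,0])))
go(.543,.296,.2,.32)
E
```

```text
case top [[0.612, 0.1979], [0.6216, 0.1682], [0.5958, 0.1577], [0.5853, 0.1873]] [0.60368731 0.17778358]
side [[0.6125, 0.2026], [0.6253, 0.1675], [0.5969, 0.16]] centre [0.60472389 0.18128278]
0.0313 -72.2
0.0278 -158.0
0.0314 109.5
0.0373 -70.0
0.0294 -165.2
(164.97197488464263, 278.2777859419087)
-95 -95 -94 -94 -95 -97 -99 -98 -101 -98 -94 -93 -92 -92 -88 -92 -93 -95 -96 -98 -98 -96 -96 -93 -95
-97 -97 -94 -94 -95 -95 -99 -96 -98 -93 -91 -88 -88 -90 -90 -94 -96 -96 -98 -98 -95 -93 -93 -95 -91
-94 -94 -95 -96 -97 -97 -101 -98 -94 -91 -88 -89 -92 -94 -94 -95 -97 -96 -94 -93 -95 -92 -93 -90 -90
-96 -97 -97 -98 -97 -98 -98 -93 -93 -87 -48   4  25  27  21   2 -45 -86 -93 -95 -96 -93 -94 -89 -90
-95 -96 -95 -98 -99 -96 -96 -91 -49   9  27  24  25  23  24  27  25 -16 -75 -94 -95 -89 -91 -91 -90
-98 -98 -96 -97 -94 -92 -89 -57   9  28  25  17  14  18  18  19  29  29 -16 -76 -93 -90 -89 -87 -81
-97 -99 -96 -96 -92 -90 -69   2  26  22  17  19  19  16  17  20  24  26  15 -58 -92 -88 -90 -82 -67
-97 -98 -96 -95 -91 -86 -40  14  24  19  19  18  18  11  19  19  19  26  22 -37 -84 -90 -84 -66 -
[... 1599 characters left out ...]
-81
-93 -92 -88 -84 -70 -50 -54 -66 -82 -84 -82 -47 -12  -6  -8  -5  -4 -34 -74 -84 -82 -81 -81 -79 -82
-93 -90 -81 -70 -51 -50 -69 -82 -86 -85 -83 -80 -82 -71 -65 -80 -84 -86 -84 -83 -80 -80 -80 -80 -79
-88 -82 -67 -48 -51 -71 -80 -85 -83 -82 -80 -82 -83 -83 -83 -87 -85 -84 -82 -80 -79 -80 -79 -82 -80
-82 -68 -49 -53 -70 -82 -82 -82 -81 -83 -80 -82 -84 -84 -88 -86 -84 -80 -80 -79 -77 -79 -77 -81 -78
-65 -52 -54 -75 -84 -86 -84 -81 -80 -81 -81 -84 -87 -87 -87 -86 -79 -80 -80 -82 -80 -81 -79 -77 -76
-48 -59 -74 -84 -83 -83 -80 -82 -82 -82 -88 -84 -84 -85 -81 -82 -81 -82 -81 -80 -76 -77 -77 -78 -78
rz 0.061 t cm [ 57.66 -63.41   4.91] yaw now 0.381 q [-1.34  0.34  1.52 -0.    1.28 -0.15] t 0.1
```

```bash
python3 -m pendant '[{"rz":0.061,"grip":-1},{"tx":4,"ty":-4.4,"tz":0.3,"grip":-1},{"tx":4,"ty":-4.4,"tz":0.3,"grip":-1},{"tx":4,"ty":-4.4,"tz":0.3,"grip":-1},{"tx":4,"ty":-4.4,"tz":0.3,"grip":-1},{"tx":4,"ty":-4.4,"tz":0.3,"grip":-1},{"tx":4,"ty":-4.4,"tz":0.3,"grip":-1},{"tx":4,"ty":-4.4,"tz":0.3,"grip":-1},{"tx":4,"ty":-4.4,"tz":0.3,"grip":-1},{"tx":4,"ty":-4.4,"tz":0.3,"grip":-1},{"tx":4,"ty":-4.4,"tz":0.3,"grip":-1},{"tx":4,"ty":-4.4,"tz":0.3,"grip":-1}]'; python3 -c "
from h import *
go(.543,.296,.12,.32)"
```

```text
rz 0.061 t cm [ 57.66 -63.41  12.91] yaw now 0.381 q [-1.34  0.34  1.52 -0.    1.28 -0.15] t 0.1schema error: expected keys rx, ry, rz, tx, ty, tz, grip
```

```bash
python3 -m pendant '[{"rx":0,"ry":0,"rz":0.061,"tx":0,"ty":0,"tz":0,"grip":-1},{"rx":0,"ry":0,"rz":0,"tx":4,"ty":-4.4,"tz":0.3,"grip":-1},{"rx":0,"ry":0,"rz":0,"tx":4,"ty":-4.4,"tz":0.3,"grip":-1},{"rx":0,"ry":0,"rz":0,"tx":4,"ty":-4.4,"tz":0.3,"grip":-1},{"rx":0,"ry":0,"rz":0,"tx":4,"ty":-4.4,"tz":0.3,"grip":-1},{"rx":0,"ry":0,"rz":0,"tx":4,"ty":-4.4,"tz":0.3,"grip":-1},{"rx":0,"ry":0,"rz":0,"tx":4,"ty":-4.4,"tz":0.3,"grip":-1},{"rx":0,"ry":0,"rz":0,"tx":4,"ty":-4.4,"tz":0.3,"grip":-1},{"rx":0,"ry":0,"rz":0,"tx":4,"ty":-4.4,"tz":0.3,"grip":-1},{"rx":0,"ry":0,"rz":0,"tx":4,"ty":-4.4,"tz":0.3,"grip":-1},{"rx":0,"ry":0,"rz":0,"tx":4,"ty":-4.4,"tz":0.3,"grip":-1},{"rx":0,"ry":0,"rz":0,"tx":4,"ty":-4.4,"tz":0.3,"grip":-1}]'; python3 -c "
from h import *
go(.543,.296,.12,.32)"
```

```text
time: 1.6
ee_pos: [0.4611, 0.1125, 0.3714]
tcp_rot: [3.141, 0.0, 0.32]
wrist_force: [0.5, -1.2, -0.6]
finger_gap: 0.0851
grip_force: 0.0
rz 0.0 t cm [ 13.55 -14.85   9.64] yaw now 0.32 q [ 0.08  0.28  1.71 -0.    1.15  1.33] t 1.6
```

```bash
python3 -m pendant '[{"rx":0,"ry":0,"rz":0,"tx":3.4,"ty":-3.7,"tz":2.4,"grip":-1},{"rx":0,"ry":0,"rz":0,"tx":3.4,"ty":-3.7,"tz":2.4,"grip":-1},{"rx":0,"ry":0,"rz":0,"tx":3.4,"ty":-3.7,"tz":2.4,"grip":-1},{"rx":0,"ry":0,"rz":0,"tx":3.3,"ty":-3.7,"tz":2.4,"grip":-1},{"rx":0,"ry":0,"rz":0,"tx":0,"ty":0,"tz":0,"grip":-1}]'; python3 -c "
from h import *
d=shot('top','t1.png');e=shot('side','s1.png')
W=np.hstack([cv2.resize(I['img'][v-60:v+40,u-40:u+40,::-1],None,fx=4.5,fy=4.5,interpolation=cv2.INTER_CUBIC) for I,u,v in((d,124,200),(e,165,275))])
cv2.imwrite('pics/z2.png',W)
go(.543,.296,.038,.32)"
```

```text
time: 2.22
ee_pos: [0.542, 0.2958, 0.272]
tcp_rot: [-3.142, 0.005, 0.323]
wrist_force: [-0.1, 0.2, 0.1]
finger_gap: 0.0853
grip_force: 0.0
rz 0.001 t cm [ 0.18 -0.21  8.18] yaw now 0.321 q [ 0.37  0.63  1.43 -0.    1.09  1.62] t 2.325
```

View pics/z2.png

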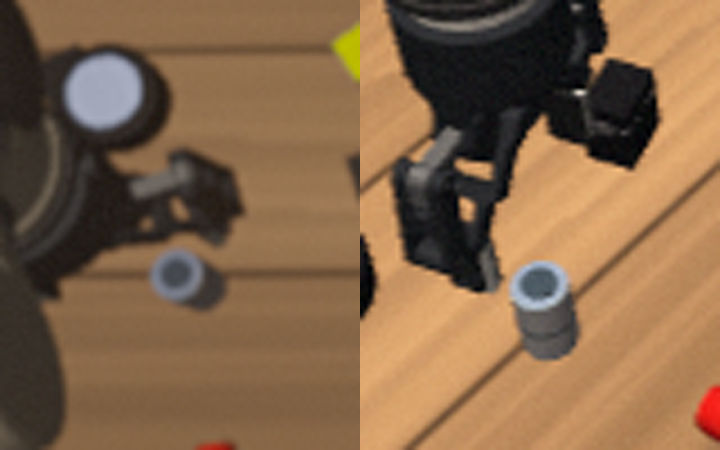

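The gripper hovers above the socket, which is undisturbed at crop (178,275). The leftward offset is what perspective would give. I'll descend and close.

```bash
python3 -m pendant '[{"rx":0,"ry":0,"rz":0,"tx":0.15,"ty":-0.1,"tz":3,"grip":-1},{"rx":0,"ry":0,"rz":0,"tx":0,"ty":0,"tz":3,"grip":-1},{"rx":0,"ry":0,"rz":0,"tx":0,"ty":0,"tz":2.2,"grip":-1},{"rx":0,"ry":0,"rz":0,"tx":0,"ty":0,"tz":0,"grip":1},{"rx":0,"ry":0,"rz":0,"tx":0,"ty":0,"tz":0,"grip":1},{"rx":0,"ry":0,"rz":0,"tx":0,"ty":0,"tz":0,"grip":1},{"rx":0,"ry":0,"rz":0,"tx":0,"ty":0,"tz":0,"grip":1},{"rx":0,"ry":0,"rz":0,"tx":0,"ty":0,"tz":0,"grip":1},{"rx":0,"ry":0,"rz":0,"tx":0,"ty":0,"tz":0,"grip":1}]'; python3 -c "
from h import *
print(arm.state()['ee_pos'])"
```

```text
time: 3.45
ee_pos: [0.5439, 0.2947, 0.1955]
tcp_rot: [3.141, -0.003, 0.32]
wrist_force: [-0.2, -1.6, 5.4]
finger_gap: 0.0283
grip_force: 59.0
[0.54388968 0.29468355 0.19548294]
```

```bash
python3 -m pendant '[{"rx":0,"ry":0,"rz":0,"tx":0,"ty":0,"tz":-4,"grip":1},{"rx":0,"ry":0,"rz":0,"tx":0,"ty":0,"tz":-5,"grip":1},{"rx":0,"ry":0,"rz":0,"tx":0,"ty":0,"tz":-4,"grip":1}]'; python3 -c "
from h import *
go(.5863,-.158,.15,.319)"
```

```text
time: 3.82
ee_pos: [0.5433, 0.2948, 0.3263]
tcp_rot: [-3.142, -0.002, 0.32]
wrist_force: [0.5, 0.3, -1.1]
finger_gap: 0.0284
grip_force: 59.5
rz 0.001 t cm [-10.12  44.34   2.13] yaw now 0.32 q [ 0.37  0.58  1.36 -0.    1.2   1.62] t 3.825
```

```bash
python3 -m pendant '[{"rx":0,"ry":0,"rz":0,"tx":-1.12,"ty":4.93,"tz":0,"grip":1},{"rx":0,"ry":0,"rz":0,"tx":-1.12,"ty":4.93,"tz":0,"grip":1},{"rx":0,"ry":0,"rz":0,"tx":-1.12,"ty":4.93,"tz":0,"grip":1},{"rx":0,"ry":0,"rz":0,"tx":-1.12,"ty":4.93,"tz":0,"grip":1},{"rx":0,"ry":0,"rz":0,"tx":-1.12,"ty":4.93,"tz":0,"grip":1},{"rx":0,"ry":0,"rz":0,"tx":-1.12,"ty":4.93,"tz":0,"grip":1},{"rx":0,"ry":0,"rz":0,"tx":-1.12,"ty":4.93,"tz":0,"grip":1},{"rx":0,"ry":0,"rz":0,"tx":-1.12,"ty":4.93,"tz":0,"grip":1},{"rx":0,"ry":0,"rz":0,"tx":-1.12,"ty":4.93,"tz":0,"grip":1},{"rx":0,"ry":0,"rz":0,"tx":0,"ty":0,"tz":3,"grip":1},{"rx":0,"ry":0,"rz":0,"tx":0,"ty":0,"tz":3,"grip":1},{"rx":0,"ry":0,"rz":0,"tx":0,"ty":0,"tz":0,"grip":1}]'; python3 -c "
from h import *
go(.5863,-.158,.0585,.319)
d=shot('top','t2.png');e=shot('side','s2.png')
print(proj(d,[.5863,-.158,.07]),proj(e,[.5863,-.158,.07]))
W=np.hstack([cv2.resize(I['img'][v-50:v+50,u-40:u+40,::-1],None,fx=4.5,fy=4.5,interpolation=cv2.INTER_CUBIC) for I,u,v in((d,300,200),(e,285,170))])
cv2.imwrite('pics/z3.png',W)"
```

```text
time: 5.32
ee_pos: [0.5864, -0.158, 0.2619]
tcp_rot: [-3.139, 0.004, 0.32]
wrist_force: [0.2, -1.4, -0.8]
finger_gap: 0.0283
grip_force: 59.6
rz 0.001 t cm [-0.01 -0.    4.84] yaw now 0.32 q [-0.39  0.63  1.47 -0.    1.05  0.86] t 5.325
(297.52068443415817, 181.05046546248096) (269.44511230131593, 162.55228370789064)
```

View pics/z3.png

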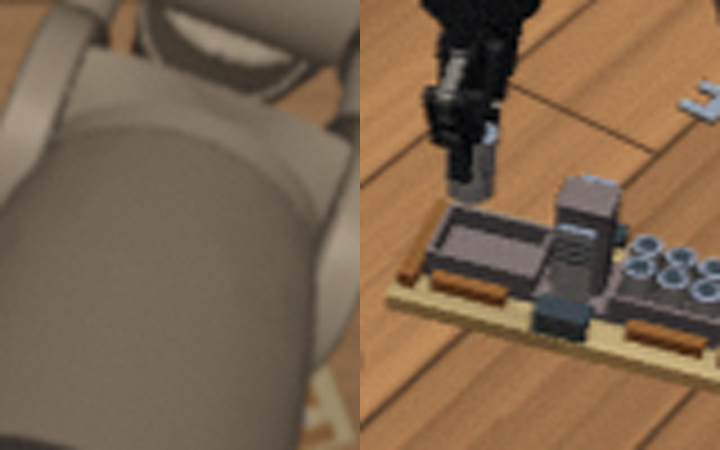

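```bash
python3 -c "
from h import *
e=load('s2');a=.319;C=np.array([.5137,-.182]);X=np.array([np.cos(a),np.sin(a)]);Y=np.array([-X[1],X[0]])
for n,u,v,z in(('outer far -y?',452,204,.034),('outer +y end',427,268,.034),('side +y at mid',535,287,.034),('neck top nearL',556,203,.09),('neck R',620,182,.09)):
  p=ray(e,245+(u-360)/4.5-.4,120+v/4.5-.4,z)[:2]-C; print(n,p@X,p@Y)
p=ray(e,245+(470-360)/4.5-.4,120+192/4.5-.4,.066)[:2]-C;print('socket',p@X,p@Y)
"
```

```text
outer far -y? 0.09736592392272299 -0.02596734434261597
outer +y end 0.09222274271131742 0.039264294726463
side +y at mid 0.022278528207457876 0.032082088791166176
neck top nearL 0.01802346440895237 0.013264084909686835
neck R -0.013875213088299167 -0.020390838694420814
socket 0.07928542565685666 -0.0053447467461496525
```

```bash
python3 -m pendant '[{"rx":0,"ry":0,"rz":0,"tx":-0.1,"ty":0,"tz":2,"grip":1},{"rx":0,"ry":0,"rz":0,"tx":0,"ty":0,"tz":1.2,"grip":1},{"rx":0,"ry":0,"rz":0,"tx":0,"ty":0,"tz":0.8,"grip":1},{"rx":0,"ry":0,"rz":0,"tx":0,"ty":0,"tz":0.5,"grip":1},{"rx":0,"ry":0,"rz":0,"tx":0,"ty":0,"tz":0,"grip":1},{"rx":0,"ry":0,"rz":0,"tx":0,"ty":0,"tz":0,"grip":1}]'
```

```text
time: 6.18
ee_pos: [0.5865, -0.1585, 0.2191]
tcp_rot: [3.141, -0.001, 0.32]
wrist_force: [-0.6, -0.6, -1.8]
finger_gap: 0.0286
grip_force: 59.6
```

```bash
python3 -m pendant '[{"rx":0,"ry":0,"rz":0,"tx":0,"ty":0,"tz":0.3,"grip":1},{"rx":0,"ry":0,"rz":0,"tx":0,"ty":0,"tz":0,"grip":1},{"rx":0,"ry":0,"rz":0,"tx":0,"ty":0,"tz":0,"grip":1}]';python3 -m pendant '[{"rx":0,"ry":0,"rz":0,"tx":0,"ty":0,"tz":0.2,"grip":1},{"rx":0,"ry":0,"rz":0,"tx":0,"ty":0,"tz":0,"grip":1},{"rx":0,"ry":0,"rz":0,"tx":0,"ty":0,"tz":0,"grip":1}]'
```

```text
time: 6.55
ee_pos: [0.5863, -0.1585, 0.2157]
tcp_rot: [3.142, 0.0, 0.32]
wrist_force: [0.3, -0.2, -0.8]
finger_gap: 0.0283
grip_force: 59.6
time: 6.92
ee_pos: [0.5862, -0.1585, 0.2136]
tcp_rot: [-3.142, 0.0, 0.32]
wrist_force: [-0.6, 0.2, -1.5]
finger_gap: 0.0284
grip_force: 59.7
```

```bash
python3 -m pendant '[{"rx":0,"ry":0,"rz":0,"tx":0,"ty":0,"tz":0.1,"grip":1},{"rx":0,"ry":0,"rz":0,"tx":0,"ty":0,"tz":0,"grip":1},{"rx":0,"ry":0,"rz":0,"tx":0,"ty":0,"tz":0,"grip":1}]';python3 -c "
from h import *
e=shot('side','s3.png')
cv2.imwrite('pics/z4.png',cv2.resize(e['img'][120:220,235:335,::-1],None,fx=5,fy=5,interpolation=cv2.INTER_CUBIC))"
```

```text
time: 7.3
ee_pos: [0.5863, -0.1584, 0.2135]
tcp_rot: [3.141, -0.0, 0.32]
wrist_force: [-2.5, 0.8, 4.4]
finger_gap: 0.0282
grip_force: 60.4
```

View pics/z4.png

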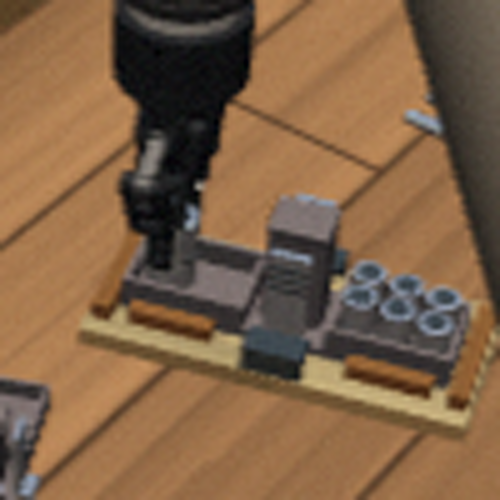

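The socket stands in the bay at crop (178,265), and contact came at the predicted height. I'll release it and go to the bit case.

```bash
python3 -m pendant '[{"rx":0,"ry":0,"rz":0,"tx":0,"ty":0,"tz":-0.1,"grip":0},{"rx":0,"ry":0,"rz":0,"tx":0,"ty":0,"tz":0,"grip":0},{"rx":0,"ry":0,"rz":0,"tx":0,"ty":0,"tz":0,"grip":-0.3},{"rx":0,"ry":0,"rz":0,"tx":0,"ty":0,"tz":-4,"grip":-1},{"rx":0,"ry":0,"rz":0,"tx":0,"ty":0,"tz":-5,"grip":-1},{"rx":0,"ry":0,"rz":0,"tx":0,"ty":0,"tz":-1.5,"grip":-1},{"rx":0,"ry":0,"rz":0,"tx":0,"ty":0,"tz":0,"grip":-1}]';python3 -c "
from h import *
go(.604,.179,.15,.34)"
```

```text
time: 8.22
ee_pos: [0.5863, -0.1585, 0.3193]
tcp_rot: [3.14, -0.001, 0.32]
wrist_force: [0.6, 0.5, 0.1]
finger_gap: 0.0855
grip_force: 0.0
rz -0.02 t cm [ 12.92 -31.22   1.43] yaw now 0.32 q [-0.39  0.56  1.41 -0.    1.17  0.86] t 8.225
```

```bash
python3 -m pendant '[{"rx":0,"ry":0,"rz":-0.02,"tx":0,"ty":0,"tz":0,"grip":-1},{"rx":0,"ry":0,"rz":0,"tx":2.15,"ty":-5.2,"tz":0.2,"grip":-1},{"rx":0,"ry":0,"rz":0,"tx":2.15,"ty":-5.2,"tz":0.2,"grip":-1},{"rx":0,"ry":0,"rz":0,"tx":2.15,"ty":-5.2,"tz":0.2,"grip":-1},{"rx":0,"ry":0,"rz":0,"tx":2.15,"ty":-5.2,"tz":0.2,"grip":-1},{"rx":0,"ry":0,"rz":0,"tx":2.15,"ty":-5.2,"tz":0.2,"grip":-1},{"rx":0,"ry":0,"rz":0,"tx":2.15,"ty":-5.2,"tz":0.2,"grip":-1},{"rx":0,"ry":0,"rz":0,"tx":0,"ty":0,"tz":4,"grip":-1},{"rx":0,"ry":0,"rz":0,"tx":0,"ty":0,"tz":0,"grip":-1}]';python3 -c "
from h import *
go(.604,.179,.038,.34)
d=shot('top','t4.png');e=shot('side','s4.png')
W=np.hstack([cv2.resize(d['img'][160:260,262:342,::-1],None,fx=4.8,fy=4.8,interpolation=cv2.INTER_CUBIC),cv2.resize(e['img'][180:280,140:220,::-1],None,fx=4.8,fy=4.8,interpolation=cv2.INTER_CUBIC)])
cv2.imwrite('pics/z5.png',W)"
```

```text
time: 9.35
ee_pos: [0.6023, 0.1791, 0.2619]
tcp_rot: [-3.14, 0.01, 0.342]
wrist_force: [-0.5, 0.1, 0.1]
finger_gap: 0.0853
grip_force: 0.0
rz 0.002 t cm [0.15 0.07 6.89] yaw now 0.342 q [ 0.17  0.66  1.4  -0.    1.09  1.4 ] t 9.35
```

View pics/z5.png

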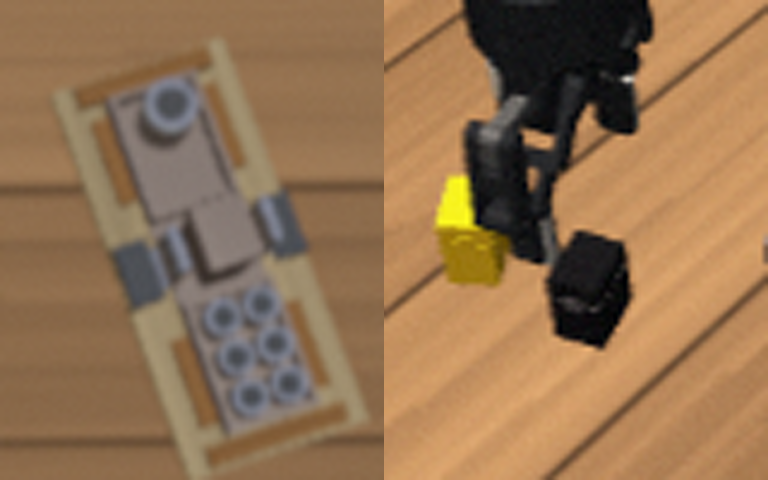

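The socket stands upright at the far end of the bay, top at crop (171,103), and the case is still in place. I'll descend on the case.

```bash
python3 -m pendant '[{"rx":0,"ry":0,"rz":0,"tx":0.1,"ty":0,"tz":3,"grip":-1},{"rx":0,"ry":0,"rz":0,"tx":0,"ty":0,"tz":2.5,"grip":-1},{"rx":0,"ry":0,"rz":0,"tx":0,"ty":0,"tz":1.4,"grip":-1},{"rx":0,"ry":0,"rz":0,"tx":0,"ty":0,"tz":0,"grip":-1},{"rx":0,"ry":0,"rz":0,"tx":0,"ty":0,"tz":0,"grip":1},{"rx":0,"ry":0,"rz":0,"tx":0,"ty":0,"tz":0,"grip":1},{"rx":0,"ry":0,"rz":0,"tx":0,"ty":0,"tz":0,"grip":1},{"rx":0,"ry":0,"rz":0,"tx":0,"ty":0,"tz":0,"grip":1},{"rx":0,"ry":0,"rz":0,"tx":0,"ty":0,"tz":0,"grip":1},{"rx":0,"ry":0,"rz":0,"tx":0,"ty":0,"tz":0,"grip":1}]';python3 -c "
from h import *
d=load('t4');a=.319;C=np.array([.5137,-.182]);X=np.array([np.cos(a),np.sin(a)]);Y=np.array([-X[1],X[0]])
for n,u,v,z in(('sock top',171,103,.068),('rim L',108,98,.034),('rim R',196,74,.034),('neck c',224,233,.09)):
  p=ray(d,262+u/4.8-.4,160+v/4.8-.4,z)[:2]-C;print(n,p@X,p@Y)
s=arm.state();print(s['ee_pos'])"
```

```text
time: 10.7
ee_pos: [0.6052, 0.1791, 0.1987]
tcp_rot: [3.141, -0.002, 0.34]
wrist_force: [-0.0, -0.2, 6.0]
finger_gap: 0.0352
grip_force: 61.1
sock top 0.07707792972315947 0.00036059091945010984
rim L 0.0977220018528704 0.026011832783312077
rim R 0.09479152178666217 -0.025257223450237846
neck c -0.0008612703942803745 0.002756234087396734
[0.60518909 0.17910823 0.19868963]
```

```bash
python3 -m pendant '[{"rx":0,"ry":0,"rz":0,"tx":0,"ty":0,"tz":-4,"grip":1},{"rx":0,"ry":0,"rz":0,"tx":0,"ty":0,"tz":-5,"grip":1},{"rx":0,"ry":0,"rz":0.02,"tx":0,"ty":0,"tz":-4.5,"grip":1}]'; python3 -c "
from h import *
go(.5564,-.1679,.1437,.319)"
```

```text
time: 11.08
ee_pos: [0.6046, 0.1791, 0.3339]
tcp_rot: [-3.142, 0.001, 0.319]
wrist_force: [1.1, 0.7, -1.4]
finger_gap: 0.0351
grip_force: 60.3
rz 0.0 t cm [-15.46  31.43   3.52] yaw now 0.319 q [ 0.17  0.59  1.31 -0.    1.24  1.42] t 11.075
```

```bash
python3 -m pendant '[{"rx":0,"ry":0,"rz":0,"tx":-2.57,"ty":5.24,"tz":0,"grip":1},{"rx":0,"ry":0,"rz":0,"tx":-2.57,"ty":5.24,"tz":0,"grip":1},{"rx":0,"ry":0,"rz":0,"tx":-2.57,"ty":5.24,"tz":0,"grip":1},{"rx":0,"ry":0,"rz":0,"tx":-2.57,"ty":5.24,"tz":0,"grip":1},{"rx":0,"ry":0,"rz":0,"tx":-2.57,"ty":5.24,"tz":0,"grip":1},{"rx":0,"ry":0,"rz":0,"tx":-2.57,"ty":5.24,"tz":0,"grip":1},{"rx":0,"ry":0,"rz":0,"tx":0,"ty":0,"tz":0.7,"grip":1},{"rx":0,"ry":0,"rz":0,"tx":0,"ty":0,"tz":0,"grip":1},{"rx":0,"ry":0,"rz":0,"tx":0,"ty":0,"tz":0,"grip":1}]'; python3 -c "
from h import *
go(.5564,-.1679,.0617,.319)
e=shot('side','s5.png');z=arm.state()['ee_pos'][2]-.1987
a=.319;C=np.array([.5137,-.182]);X=np.array([np.cos(a),np.sin(a)]);Y=np.array([-X[1],X[0]])
im=cv2.resize(e['img'][110:200,240:330,::-1],None,fx=6,fy=6,interpolation=cv2.INTER_CUBIC)
for x,y in((31,18),(59,18),(31,-18),(59,-18)):
  P=C+x/1000*X+y/1000*Y
  for zz in(z,z+.05):
    u,v=proj(e,[P[0],P[1],zz]); print(x,y,round(zz,3),round((u-240+.4)*6),round((v-110+.4)*6))
    cv2.circle(im,(round((u-240+.4)*6),round((v-110+.4)*6)),2,(0,255,0),-1)
cv2.imwrite('pics/z6.png',im)"
```

```text
time: 12.2
ee_pos: [0.5575, -0.1665, 0.3256]
tcp_rot: [-3.141, 0.0, 0.322]
wrist_force: [-0.6, 0.6, -0.9]
finger_gap: 0.035
grip_force: 60.5
rz 0.003 t cm [-0.15  0.09 10.89] yaw now 0.322 q [-0.42  0.52  1.48  0.    1.15  0.83] t 12.2
31 18 0.127 267 268
31 18 0.177 274 180
59 18 0.127 208 254
59 18 0.177 213 166
31 -18 0.127 289 222
31 -18 0.177 297 134
59 -18 0.127 231 209
59 -18 0.177 237 121
```

View pics/z6.png

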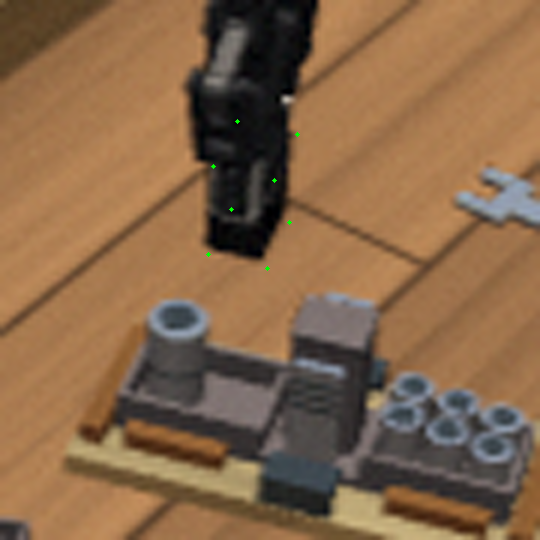

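The case bottom edge at crop (208,247)–(263,257) matches the prediction to about 1 mm once its bevel is allowed for. I'll descend.

```bash
python3 -m pendant '[{"rx":0,"ry":0,"rz":0.002,"tx":-0.1,"ty":0.1,"tz":3,"grip":1},{"rx":0,"ry":0,"rz":0,"tx":0,"ty":0,"tz":3,"grip":1},{"rx":0,"ry":0,"rz":0,"tx":0,"ty":0,"tz":2,"grip":1},{"rx":0,"ry":0,"rz":0,"tx":0,"ty":0,"tz":0,"grip":1},{"rx":0,"ry":0,"rz":0,"tx":0,"ty":0,"tz":0.8,"grip":1},{"rx":0,"ry":0,"rz":0,"tx":0,"ty":0,"tz":0.6,"grip":1},{"rx":0,"ry":0,"rz":0,"tx":0,"ty":0,"tz":0.4,"grip":1},{"rx":0,"ry":0,"rz":0,"tx":0,"ty":0,"tz":0.3,"grip":1},{"rx":0,"ry":0,"rz":0,"tx":0,"ty":0,"tz":0,"grip":1},{"rx":0,"ry":0,"rz":0,"tx":0,"ty":0,"tz":0,"grip":1}]'; python3 -c "
from h import *
go(.556,-.168,.0617,.319)"
```

```text
time: 13.5
ee_pos: [0.5567, -0.1693, 0.2249]
tcp_rot: [3.141, -0.0, 0.318]
wrist_force: [-1.3, -0.1, -0.5]
finger_gap: 0.0352
grip_force: 60.5
rz -0.001 t cm [-0.03 -0.14  0.82] yaw now 0.318 q [-0.43  0.64  1.58 -0.    0.93  0.83] t 13.5
```

```bash
python3 -m pendant '[{"rx":0,"ry":0,"rz":0,"tx":0,"ty":-0.1,"tz":0.3,"grip":1},{"rx":0,"ry":0,"rz":0,"tx":0,"ty":0,"tz":0.3,"grip":1},{"rx":0,"ry":0,"rz":0,"tx":0,"ty":0,"tz":0,"grip":1},{"rx":0,"ry":0,"rz":0,"tx":0,"ty":0,"tz":0,"grip":1}]'; python3 -m pendant '[{"rx":0,"ry":0,"rz":0,"tx":0,"ty":0,"tz":0.2,"grip":1},{"rx":0,"ry":0,"rz":0,"tx":0,"ty":0,"tz":0,"grip":1},{"rx":0,"ry":0,"rz":0,"tx":0,"ty":0,"tz":0,"grip":1}]'
```

```text
time: 14.0
ee_pos: [0.5564, -0.1683, 0.2187]
tcp_rot: [3.142, 0.0, 0.318]
wrist_force: [0.2, -0.2, -1.1]
finger_gap: 0.0348
grip_force: 60.5
time: 14.38
ee_pos: [0.5564, -0.1683, 0.2167]
tcp_rot: [3.141, -0.0, 0.318]
wrist_force: [-0.5, -1.3, -1.4]
finger_gap: 0.0348
grip_force: 60.6
```

Free descent to the nominal seat height, so I'll release and look.

```bash
python3 -m pendant '[{"rx":0,"ry":0,"rz":0,"tx":0,"ty":0,"tz":0.05,"grip":0},{"rx":0,"ry":0,"rz":0,"tx":0,"ty":0,"tz":0,"grip":0},{"rx":0,"ry":0,"rz":0,"tx":0,"ty":0,"tz":0,"grip":-0.3},{"rx":0,"ry":0,"rz":0,"tx":0,"ty":0,"tz":-4,"grip":-1},{"rx":0,"ry":0,"rz":0,"tx":0,"ty":0,"tz":-5,"grip":-1},{"rx":0,"ry":0,"rz":0,"tx":0,"ty":0,"tz":-1,"grip":-1},{"rx":0,"ry":0,"rz":0,"tx":0,"ty":0,"tz":0,"grip":-1}]';python3 -c "
from h import *
e=shot('side','s6.png')
cv2.imwrite('pics/z7.png',cv2.resize(e['img'][110:200,240:330,::-1],None,fx=6,fy=6,interpolation=cv2.INTER_CUBIC))
a=.319;C=np.array([.5137,-.182]);X=np.array([np.cos(a),np.sin(a)])
go(*C,.067,.319)"
```

```text
time: 15.25
ee_pos: [0.5563, -0.1682, 0.3166]
tcp_rot: [3.141, -0.001, 0.318]
wrist_force: [0.3, 0.5, -0.4]
finger_gap: 0.0854
grip_force: 0.0
rz -0.001 t cm [-4.46 -0.01  9.34] yaw now 0.318 q [-0.43  0.52  1.49 -0.    1.13  0.83] t 15.3
```

View pics/z7.png

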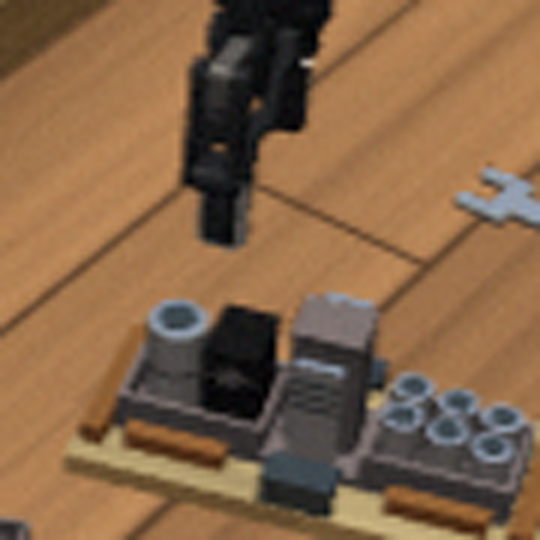

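Both pieces stand in the bay (socket crop (178,320), case (240,345)). Now I'll go down over the neck and pinch.

```bash
python3 -m pendant '[{"rx":0,"ry":0,"rz":0,"tx":-2.4,"ty":0,"tz":0,"grip":-1},{"rx":0,"ry":0,"rz":0,"tx":-2.1,"ty":0,"tz":0,"grip":-1},{"rx":0,"ry":0,"rz":0,"tx":0,"ty":0,"tz":3,"grip":-1},{"rx":0,"ry":0,"rz":0,"tx":0,"ty":0,"tz":3,"grip":-1},{"rx":0,"ry":0,"rz":0,"tx":0,"ty":0,"tz":2,"grip":-1},{"rx":0,"ry":0,"rz":0,"tx":0,"ty":0,"tz":1.4,"grip":-1},{"rx":0,"ry":0,"rz":0,"tx":0,"ty":0,"tz":0,"grip":-1},{"rx":0,"ry":0,"rz":0,"tx":0,"ty":0,"tz":0,"grip":-1}]';python3 -c "
from h import *
go(.5137,-.182,.067,.319)"
```

```text
time: 16.3
ee_pos: [0.5138, -0.1824, 0.2225]
tcp_rot: [3.141, -0.0, 0.318]
wrist_force: [-0.1, -0.1, 0.5]
finger_gap: 0.0856
grip_force: 0.0
rz -0.001 t cm [ 0.   -0.04  0.05] yaw now 0.318 q [-0.48  0.59  1.69 -0.    0.87  0.77] t 16.3
```

```bash
python3 -m pendant '[{"rx":0,"ry":0,"rz":0,"tx":0,"ty":0,"tz":0,"grip":1},{"rx":0,"ry":0,"rz":0,"tx":0,"ty":0,"tz":0,"grip":1},{"rx":0,"ry":0,"rz":0,"tx":0,"ty":0,"tz":0,"grip":1},{"rx":0,"ry":0,"rz":0,"tx":0,"ty":0,"tz":0,"grip":1},{"rx":0,"ry":0,"rz":0,"tx":0,"ty":0,"tz":0,"grip":1},{"rx":0,"ry":0,"rz":0,"tx":0,"ty":0,"tz":0,"grip":1}]'
```

```text
time: 17.05
ee_pos: [0.5137, -0.1818, 0.2247]
tcp_rot: [3.141, -0.002, 0.318]
wrist_force: [-3.9, 5.0, 19.1]
finger_gap: 0.0323
grip_force: 60.4
```

```bash
python3 -c "
from h import *
e=shot('side','s7.png')
cv2.imwrite('pics/z8.png',cv2.resize(e['img'][110:200,240:330,::-1],None,fx=6,fy=6,interpolation=cv2.INTER_CUBIC))
s=arm.state();print(s['finger_gap'],s['wrist_force'],s['ft_torque'])"
```

```text
0.032739505498327916 [-5.15136246  4.40650804 18.86494958] [ 1.01602297  0.8224348  -0.06379552]
```

View pics/z8.png

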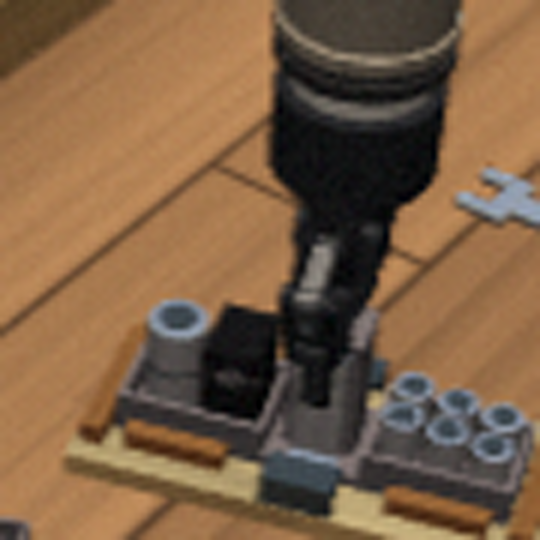

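The fingers pinch the tabs on the neck (tip at crop (318,400)), with the pieces standing. I'll lift slowly.

```bash
python3 -m pendant '[{"rx":0,"ry":0,"rz":0,"tx":0,"ty":0,"tz":-0.2,"grip":1},{"rx":0,"ry":0,"rz":0,"tx":0,"ty":0,"tz":-0.3,"grip":1},{"rx":0,"ry":0,"rz":0,"tx":0,"ty":0,"tz":-0.3,"grip":1},{"rx":0,"ry":0,"rz":0,"tx":0,"ty":0,"tz":-0.4,"grip":1},{"rx":0,"ry":0,"rz":0,"tx":0,"ty":0,"tz":0,"grip":1},{"rx":0,"ry":0,"rz":0,"tx":0,"ty":0,"tz":0,"grip":1}]'
```

```text
time: 17.85
ee_pos: [0.5135, -0.1823, 0.234]
tcp_rot: [-3.141, 0.0, 0.318]
wrist_force: [-0.3, -0.5, -7.6]
finger_gap: 0.0321
grip_force: 60.1
```

The wrist now carries about 7.6 N, which is the cassette's weight, so it is unhooked. I'll keep lifting.

```bash
python3 -m pendant '[{"rx":0,"ry":0,"rz":0,"tx":0,"ty":0,"tz":-0.6,"grip":1},{"rx":0,"ry":0,"rz":0,"tx":0,"ty":0,"tz":-1,"grip":1},{"rx":0,"ry":0,"rz":0,"tx":0,"ty":0,"tz":-1.5,"grip":1},{"rx":0,"ry":0,"rz":0,"tx":0,"ty":0,"tz":-2,"grip":1},{"rx":0,"ry":0,"rz":0,"tx":0,"ty":0,"tz":-2,"grip":1},{"rx":0,"ry":0,"rz":0,"tx":0,"ty":0,"tz":-2,"grip":1},{"rx":0,"ry":0,"rz":0,"tx":0,"ty":0,"tz":-2,"grip":1},{"rx":0,"ry":0,"rz":0,"tx":0,"ty":0,"tz":-1.5,"grip":1},{"rx":0,"ry":0,"rz":0,"tx":0,"ty":0,"tz":-1,"grip":1},{"rx":0,"ry":0,"rz":0,"tx":0,"ty":0,"tz":-0.6,"grip":1},{"rx":0,"ry":0,"rz":0,"tx":0,"ty":0,"tz":0,"grip":1},{"rx":0,"ry":0,"rz":0,"tx":0,"ty":0,"tz":0,"grip":1}]';python3 -m pendant '[{"rx":0,"ry":0,"rz":0,"tx":0,"ty":0,"tz":0,"grip":1},{"rx":0,"ry":0,"rz":0,"tx":0,"ty":0,"tz":0,"grip":1},{"rx":0,"ry":0,"rz":0,"tx":0,"ty":0,"tz":0,"grip":1},{"rx":0,"ry":0,"rz":0,"tx":0,"ty":0,"tz":0,"grip":1}]';python3 -c "
from h import *
e=shot('side','s8.png')
cv2.imwrite('pics/z9.png',cv2.resize(e['img'][50:200,230:350,::-1],None,fx=4,fy=4,interpolation=cv2.INTER_CUBIC))
print(arm.state()['ft_torque'])"
```

```text
time: 19.35
ee_pos: [0.5135, -0.1822, 0.3755]
tcp_rot: [-3.141, 0.001, 0.318]
wrist_force: [-0.2, 0.5, -7.3]
finger_gap: 0.0319
grip_force: 60.7
time: 19.85
ee_pos: [0.5136, -0.1823, 0.3762]
tcp_rot: [3.142, 0.0, 0.318]
wrist_force: [-0.6, 0.6, -7.6]
finger_gap: 0.0321
grip_force: 60.7
[-0.05030291  0.00296577  0.04561647]
```

View pics/z9.png

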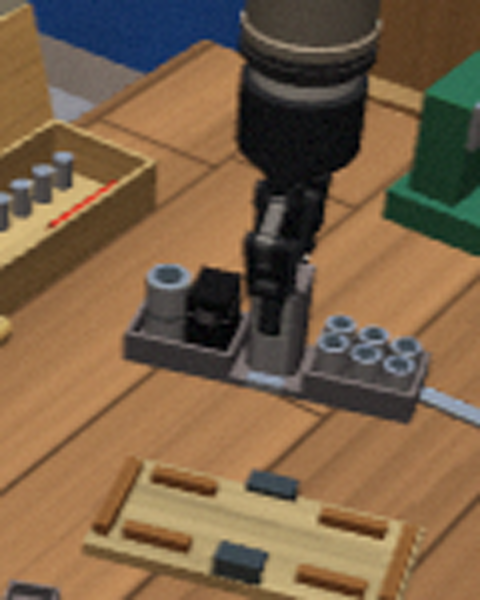

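The cassette hangs level and clear of the dock with both pieces upright in it, its underside at about 16 cm. Handing in.

```bash
python3 -c "
from cell import arm
print(arm.sign_off())"
```

```text
the job is handed in; nothing more can be done
None
```

The job is handed in: the socket and bit case stand upright in the cassette, which the arm holds by its pinched catches, level and still, with its underside about 16 cm above the bench, at 19.9 s of the 67 s allowed.

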